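Nest a marked cup set in the packing tray

ROBOT

A 6-joint arm with a two-finger parallel gripper is mounted at the origin on the work surface. World frame = base frame: x ahead of the robot, y to its left, z up, the work surface at z = 0. Lengths are in mm, angles in rad, forces in N, time in s.
With the tool pointing down it reaches from about 250 to 775 mm from the base axis. Payload 4 kg.
Tool frame: the origin (TCP) lies midway between the tips of the shut fingers; the grasp point (between the pads) lies 19 mm behind it; z points along the fingers, y is the line along which they close (so a half turn about z gives the same grasp; the last joint's range is limited). The gripper opens to 94 mm and grips with 3 to 60 N. Pads are 16 mm wide; open, the fingers measure 119 mm over their backs; the gripper's body (75 mm by 177 mm) begins 78 mm behind the grasp point.
Start: joints at [-1.421, 0.087, 1.371, -0, 1.684, -0.103], TCP at [137.56, -532.539, 205.506] pointing down, gripper open.
Joint ranges: [-3.1, 3.1], [-0.76, 2.03], [0.27, 2.55], [-1.08, 4.22], [0.17, 2.65], [-2.57, 2.57]. Speed limits (rad/s): [2.79, 2.79, 3.14, 3.14, 3.14, 3.14].

INTERFACE

Orientations are given as a unit quaternion [x, y, z, w].
In Python, from rig import robot, camera, camera_params gives the robot as it stands.
- The arm moves only by the tool apply_moves, never from a script. Its argument "commands" is one flat list of numbers, 7 for each row, row after row: the shift along the tool's x, y, z in units of 40 mm (1.0 is 40 mm), then the turn, a rotation vector about the tool's x, y, z in units of 5 degrees (1.0 is 5 degrees), then the gripper command: -1 is fully open, 1 is shut, values between are in proportion. A call has 1 to 12 rows; each row is the pose to reach, as a shift and turn from the pose commanded when the call began, along the tool's axes at that moment; what a row does not reach only later rows make up. A row lasts 1/10 s, in which the tool goes at most 50 mm and 8.59 degrees, less where a joint would pass 70% of its speed; a pose out of reach is approached as far as the arm can. A call with a gripper value outside its range is refused whole. The fingers move at their own pace and stop on an object; "grip_force" is the grip in N (left out, the last holds). Time passes only in rows, so rows that repeat a pose let the fingers close. It gives the time, the measured TCP pose, the force, the opening and the grip force at its end, in the units of the state.
- robot.get_state(): the state, without advancing time (a new reading comes with each control period).
- camera(name): name is "scene" or "side" or "wrist"; returns the picture (420x560x3 uint8, red, green, blue); there is no depth.
- camera_params(name): a dict with "vertical_fov" (degrees; the focal length in pixels is half the picture's height over the tangent of half this angle, whatever the lens; pixels are square), "cx", "cy" (the principal point, pixels), "rvec" (rotation vector, rad) and "tvec" (3), from world to camera coordinates, as OpenCV has them; the wrist camera has in their place "T_tool_cam" (4x4, takes a point from camera to tool coordinates, whose origin is the TCP and whose axes are the flange's). Camera axes: x right, y down, z forward; pixel columns grow to the right and rows downward; lengths in mm; the calibration is good to about 2 mm. A picture is of the moment at which its call begins: read the wrist's pose just before it. camera_params takes no time and is no camera call.
- robot.sign_off(): hands the job in; it is judged then, once.
The state is a dict: "time_s": time; "joint_positions": joint angles; "qvel": joint speeds; "joint_efforts": joint torques, N m; "tool_pos": TCP position; "ee_rot": TCP orientation; "wrist_force": force on the tool from outside, world axes, zero at the start; "ft_torque": the same for the moment, N m; "width": opening from 0.0 (shut) to 1.0 (fully open); "grasp_force": force on a finger pad.
Only numpy, scipy, OpenCV 4.12 (cv2) and the standard library are available. Lean on these libraries where they do the work, as an engineer would, in place of code of your own. Each camera call takes 0.05 s, during which the arm holds its last target. There are 200 camera calls.

TASK

The three marked metal cups on the marking bed are a nesting set. Put the large dark grey cup upright on the round cork pad in the black packing tray, then nest the medium blue cup in it, and then the small orange cup in the blue one, each standing flat on the floor of the one around it. Set them down gently without dropping or tipping them, and leave everything else on the bench where it is.

Things in the scene. Friction and masses are not known exactly. Their poses are not given: they have to be found in the camera images.
- large_cup: The large cup: dark grey anodised metal, open top, round, tapered; outside diameter 68 mm at the rim, 62 mm at the foot; 58 mm high, wall 3 mm, floor 10 mm thick, about 160 g. Origin: centre of its underside; z up through the mouth. Starts upright on the bed. Inside 62 mm wide at the mouth, 57 at the floor.
- medium_cup: The medium cup: blue anodised metal, open top, round, tapered; outside diameter 52 mm at the rim, 46 mm at the foot; 64 mm high, wall 3 mm, floor 10 mm thick, about 120 g. Origin: centre of its underside; z up through the mouth. Starts upright on the bed. Inside 46 mm wide at the mouth, 41 at the floor. Nested, its origin is 10 mm and its rim 16 mm above the large cup's, so hold it by its top 12 mm.
- small_cup: The small cup: orange anodised metal, open top, round, tapered; outside diameter 37 mm at the rim, 31 mm at the foot; 70 mm high, wall 3 mm, floor 10 mm thick, about 80 g. Origin: centre of its underside; z up through the mouth. Starts upright on the bed. Nested, its origin is 10 mm and its rim 16 mm above the medium cup's, so hold it by its top 12 mm.
- pad (a point): Centre of the top face of the round cork pad, 100 mm across, fixed in the middle of the packing tray: 9 mm above the table, z up. The tray is black, fixed to the table, 220 x 160 mm with walls 22 mm high and 5 mm thick; the pad's top is 13 mm below their tops. 
- bed: The marking bed: fixed perforated aluminium plate, 300 mm (its x) by 360 mm (its y), 12 mm thick, somewhat turned. Origin: centre of its underside; its top is 12 mm above it. Low steel stop bars and screws along its +x and -y edges rise 14 mm above its top at most. The cups start at least about 100 mm apart, centre to centre.
- plate_a: Steel sample plate 55 x 55 x 4 mm lying loose on the bed, beside the cups. Origin under its centre. Leave it alone.
- plate_b: Brass sample plate 55 x 55 x 4 mm lying loose on the bed, beside the cups. Origin under its centre. Leave it alone.
- mug: White coffee mug, 80 mm across, 95 mm high, handle towards its +y; to the robot's left of the tray. Origin under its centre. Not part of the set; leave it alone.
- knife: Blue cutter knife lying beside the tray, 130 mm long along its x, 20 mm wide, 17 mm high. Origin under its centre. Leave it alone.
- jar: Amber jar with black cap, 60 mm across, 75 mm high, beyond the tray. Origin under its centre. Leave it alone.
- clamp_lever: Black clamp lever lying beyond the bed, about 85 mm long, 27 mm high. Origin under its hub. Leave it alone.
- mouse: Black computer mouse, 100 x 60 x 30 mm, near the laptop on the robot's left. Origin under its centre. Leave it alone.
Not all that is in view belongs to the job. There is more than one size of the small_cup; the one meant has the size given above.

How it is judged (in metres and radians):
On the way, in this order (a step that is already met when the one before it is completed fails the run):
1. the large cup stands released on the cork pad (horizontal distance between large_cup and pad below 0.02 m and z of large_cup in the frame of pad between -0.004 and 0.004 m and angle between large_cup's own z axis and vertical below 0.08 rad and contact force between large_cup and the fingers below 0.05 N and linear speed of large_cup below 0.02 m/s), for 0.2 s.
2. the medium cup stands released in the large cup, flat on its floor (horizontal distance between large_cup and pad below 0.02 m and z of large_cup in the frame of pad between -0.004 and 0.004 m and angle between large_cup's own z axis and vertical below 0.08 rad and horizontal distance between medium_cup and large_cup below 0.008 m and z of medium_cup in the frame of large_cup between 0.006 and 0.014 m and angle between medium_cup's own z axis and vertical below 0.1 rad and contact force between medium_cup and the fingers below 0.05 N and linear speed of medium_cup below 0.02 m/s), for 0.2 s.
3. the small cup stands released in the medium cup, flat on its floor (horizontal distance between large_cup and pad below 0.02 m and z of large_cup in the frame of pad between -0.004 and 0.004 m and angle between large_cup's own z axis and vertical below 0.08 rad and horizontal distance between medium_cup and large_cup below 0.008 m and z of medium_cup in the frame of large_cup between 0.006 and 0.014 m and angle between each of medium_cup, small_cup's own z axis and vertical below 0.1 rad and horizontal distance between small_cup and medium_cup below 0.008 m and z of small_cup in the frame of medium_cup between 0.006 and 0.014 m and contact force between small_cup and the fingers below 0.05 N and linear speed of small_cup below 0.02 m/s), for 0.2 s.
At the end, for the whole second after the job is handed in: The large cup stands on the cork pad (centres within 20 mm, height within 4 mm, tilt under 0.08 rad), the medium in the large, the small in the medium, each on the floor of the one around it (origins 6-14 mm apart in height, within 8 mm sideways, tilt under 0.1 rad); all at rest (horizontal distance between large_cup and pad below 0.02 m and z of large_cup in the frame of pad between -0.004 and 0.004 m and angle between large_cup's own z axis and vertical below 0.08 rad and horizontal distance between medium_cup and large_cup below 0.008 m and z of medium_cup in the frame of large_cup between 0.006 and 0.014 m and angle between each of medium_cup, small_cup's own z axis and vertical below 0.1 rad and horizontal distance between small_cup and medium_cup below 0.008 m and z of small_cup in the frame of medium_cup between 0.006 and 0.014 m and linear speed of each of large_cup, medium_cup, small_cup below 0.02 m/s and angular speed of each of large_cup, medium_cup, small_cup below 0.2 rad/s); the robot touches nothing.
It fails at once if the large cup is dropped (moves faster than 0.5 m/s with no finger on it) or tipped past 0.6 rad ((linear speed of large_cup above 0.5 m/s and contact force between large_cup and the fingers below 0.02 N) or angle between large_cup's own z axis and vertical above 0.6 rad).
It fails at once if the medium cup is dropped (moves faster than 0.5 m/s with no finger on it) or tipped past 0.6 rad ((linear speed of medium_cup above 0.5 m/s and contact force between medium_cup and the fingers below 0.02 N) or angle between medium_cup's own z axis and vertical above 0.6 rad).
It fails at once if the small cup is dropped (moves faster than 0.5 m/s with no finger on it) or tipped past 0.6 rad ((linear speed of small_cup above 0.5 m/s and contact force between small_cup and the fingers below 0.02 N) or angle between small_cup's own z axis and vertical above 0.6 rad).
It fails at once if a bystander is moved by more than 20 mm (distance of any of plate_a, plate_b, mug, knife, jar, clamp_lever, mouse from where it was at the start of the episode above 0.02 m).
It also fails if it takes over 70 s, if anything falls off the work surface, if the arm or the gripper's body presses on something with over 40 N, if the wrist force passes 120 N, or if a joint passes its speed limit or range.

## Working session

There is one attempt and no reset: what is moved stays moved. The work goes in short steps, Python scripts to look and compute and a tool call to move; the robot and the scene stay as the last step left them, time stands still between calls to the robot, and variables do not carry over. Pictures are saved under pics/ and viewed, at most 10 in all, crops included, and the job is handed in when it is done.

Besides the shell and the picture viewer there is one more tool, called after "Emit:" as a command line: name --argument value ..., lists and objects as JSON in quotes. apply_moves: Moves the arm, as the interface text tells. Its arguments: {"type":"object","properties":{"commands":{"type":"array"},"grip_force":{"type":"number"}},"required":["commands"]}

```bash
mkdir -p pics; python3 - <<'E'
from rig import robot,camera,camera_params
import cv2,numpy as np
s=robot.get_state();print(s)
for n in("scene","side","wrist"):
    im=camera(n);cv2.imwrite(f"pics/{n}0.png",im[:,:,::-1]);print(n,camera_params(n))
E
```

```text
{'time_s': 0.0, 'joint_positions': array([-1.42109817e+00,  8.79599682e-02,  1.37219905e+00, -2.49895415e-05,
        1.68358500e+00, -1.03107009e-01]), 'qvel': array([ 1.63412018e-04,  4.76546930e-04,  1.86237964e-03, -4.79972959e-04,
       -2.08372221e-05, -9.95536811e-04]), 'joint_efforts': array([ 1.55384769e-03, -3.40181172e+01, -3.02421856e+01,  7.20772287e-02,
        3.29049351e-02, -1.67552389e-04]), 'tool_pos': array([ 137.47088282, -531.99886308,  204.32945402]), 'ee_rot': array([ 9.92021426e-01,  1.26064794e-01, -3.74699379e-05, -1.07510347e-03]), 'wrist_force': array([0.37988792, 0.58390005, 0.69507693]), 'ft_torque': array([ 0.01778211, -0.02215927,  0.04970549]), 'grasp_force': 0.0, 'width': 1.0011948549554772}
scene {'vertical_fov': 54.16437262633723, 'cx': 284.08026702193393, 'cy': 203.25825642708847, 'rvec': array([ 2.29005132,  0.70671158, -0.27902124]), 'tvec': array([-450.76537825, -158.66405107, 1421.59329343])}
side {'vertical_fov': 43.345485736735796, 'cx': 296.76801958630284, 'cy': 212.75642640320743, 'rvec': array([ 2.33177947, -0.15655665,  0.09738009]), 'tvec': array([-534.38965983,  115.91178496, 1151.53103366])}
wrist {'vertical_fov': 67.95889356323151, 'cx': 278.2504562345413, 'cy': 210.9472030387858, 'T_tool_cam': array([[-2.19976052e-05, -9.69002868e-01, -2.47049472e-01,
         7.18927148e+01],
       [ 9.99999963e-01,  4.53497672e-05, -2.66916817e-04,
         7.07321000e-01],
       [ 2.69846797e-04, -2.47049469e-01,  9.69002831e-01,
        -1.78939102e+02],
       [ 0.00000000e+00,  0.00000000e+00,  0.00000000e+00,
         1.00000000e+00]])}
```

View pics/scene0.png

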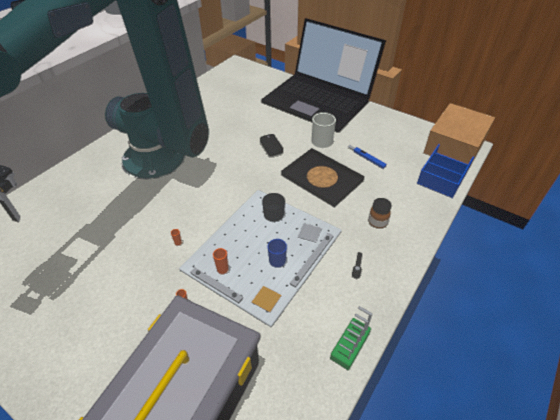

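View pics/side0.png

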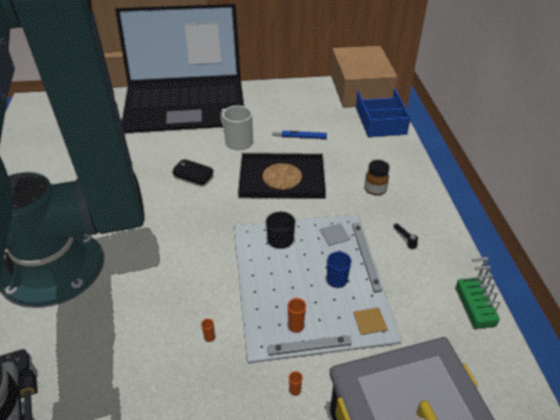

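Both views show three orange cups. In the scene view they are at (221,261) on the bed, and (176,237) and (181,295) on the table, both visibly smaller. The one on the bed should be the 37x70 mm cup, which I'll check by measuring. The large grey cup is at (274,208), blue at (277,253) and the cork pad at (322,176). In the side view the same things are at (280,230), (338,269), orange (297,315) and pad (282,176).

```bash
cat > h.py <<'E'
import cv2,numpy as np
from scipy.spatial.transform import Rotation as R
from rig import robot,camera,camera_params
def cam(n,s=None):
    p=camera_params(n);f=210/np.tan(np.radians(p["vertical_fov"]/2))
    K=np.array([[f,0,p["cx"]],[0,f,p["cy"]],[0,0,1]])
    if n=="wrist":
        T=np.eye(4);T[:3,:3]=R.from_quat(s["ee_rot"]).as_matrix();T[:3,3]=s["tool_pos"]
        T=T@p["T_tool_cam"];return K,T[:3,:3],T[:3,3]
    M=R.from_rotvec(p["rvec"]).as_matrix();return K,M.T,-M.T@p["tvec"]
def cast(c,uv,z):
    K,Rw,o=c;d=Rw@np.linalg.solve(K,[uv[0],uv[1],1]);return (o+d*(z-o[2])/d[2])
def blobs(mask,amin=30):
    n,l,st,ce=cv2.connectedComponentsWithStats(mask.astype(np.uint8));
    return [(ce[i].round(1),st[i].tolist()) for i in range(1,n) if st[i,4]>=amin]
E
python3 - <<'E'
from h import *
for n in("scene","side"):
    im=cv2.imread(f"pics/{n}0.png");h=cv2.cvtColor(im,cv2.COLOR_BGR2HSV);H,S,V=cv2.split(h);c=cam(n)
    for nm,m,z in(("orange",((H<10)|(H>174))&(S>150)&(V>60),47),("blue",(H>105)&(H<130)&(S>150),44),("dark",(V<60),41),("cork",(H>5)&(H<22)&(S>70)&(V>60),9)):
        for ce,st in blobs(m,60):
            w=cast(c,ce,z)
            if 0<ce[0] and 100<w[0]<800 and -450<w[1]<400: print(n,nm,ce,st,w.round(0))
a=cv2.imread("pics/scene0.png")[190:310,150:310];b=cv2.imread("pics/side0.png")[200:400,190:410]
cv2.imwrite("pics/crop.png",np.hstack([cv2.resize(a,(420,315)),cv2.resize(b,(347,315))]))
E
```

```text
scene orange [220.4 254.7] [213, 249, 14, 14, 86] [ 488. -213.   47.]
scene blue [370.2 157.6] [354, 148, 32, 19, 136] [636. 372.  44.]
scene dark [271.7 144.8] [261, 135, 22, 21, 122] [327. 246.  41.]
scene dark [323.3 174.4] [282, 149, 81, 57, 1331] [549. 216.  41.]
scene cork [321.9 176.3] [307, 166, 31, 22, 549] [534. 237.   9.]
scene cork [379.1 215.3] [370, 207, 20, 14, 131] [762. 185.   9.]
scene cork [176.  236.3] [171, 229, 11, 16, 126] [ 320. -215.    9.]
scene cork [220.6 260. ] [213, 248, 15, 26, 303] [ 478. -207.    9.]
scene cork [266.1 298.5] [252, 286, 29, 26, 416] [ 649. -233.    9.]
scene cork [181.5 293.1] [176, 289, 11, 10, 75] [ 463. -341.    9.]
side blue [304.5 134.5] [282, 132, 44, 6, 186] [613. 361.  44.]
side blue [337.8 268.8] [328, 252, 22, 35, 626] [ 608. -122.   44.]
side dark [281.6 175.9] [239, 154, 86, 44, 2763] [529. 196.  41.]
side dark [192.8 172.2] [173, 160, 40, 25, 626] [309. 237.  41.]
side dark [378.2 168.5] [369, 161, 20, 16, 265] [779. 197.  41.]
side dark [280.  229.5] [267, 212, 27, 36, 834] [502.  10.  41.]
side dark [407.  236.8] [395, 225, 22, 23, 159] [782. -47.  41.]
side dark [333.5 404.5] [330, 386, 8, 34, 162] [ 542. -412.   41.]
side cork [281.7 175.8] [262, 163, 40, 27, 858] [534. 235.   9.]
side cork [376.7 179.4] [367, 172, 21, 14, 175] [778. 191.   9.]
side cork [295.9 313.9] [287, 298, 19, 34, 512] [ 509. -199.    9.]
side cork [369.9 320.5] [354, 308, 33, 26, 614] [ 654. -233.    9.]
side cork [207.9 329.1] [201, 318, 14, 24, 250] [ 334. -212.    9.]
side cork [295.1 382.1] [289, 371, 14, 25, 273] [ 487. -346.    9.]
```

View pics/crop.png

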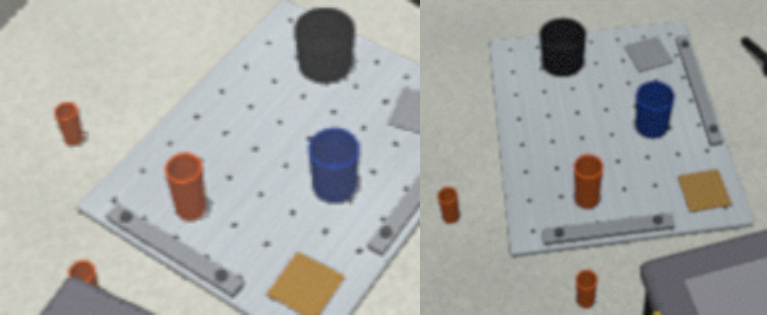

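The crop confirms it. The orange cup on the bed is clearly larger than the two beside it (19 px wide in the side view against 14), so it is the small_cup. I'm moving over the large cup.

Emit:
apply_moves --commands '[12.2,-10.8,0,0,0,0,-1,12.2,-10.8,0,0,0,0,-1,12.2,-10.8,0,0,0,0,-1,12.2,-10.8,0,0,0,0,-1,12.2,-10.8,0,0,0,0,-1,12.2,-10.8,0,0,0,0,-1,12.2,-10.8,0,0,0,0,-1,12.2,-10.8,0,0,0,0,-1,12.2,-10.8,0,0,0,0,-1,12.2,-10.8,0,0,0,0,-1,12.2,-10.8,0,0,0,0,-1,12.2,-10.8,0,0,0,0,-1]'

```text
time_s: 1.35
tool_pos: [473.7, -33.1, 205.3]
ee_rot: [0.992, 0.126, 0.0, 0.0]
wrist_force: [0.7, -0.3, 0.6]
width: 1.001
grasp_force: 0.0
```

```bash
python3 - <<'E'
from h import *
s=robot.get_state();print(s["tool_pos"],s["ee_rot"],s["time_s"],s["joint_positions"])
im=camera("wrist");cv2.imwrite("pics/w1.png",im[:,:,::-1])
print(np.linalg.norm(s["qvel"]))
E
```

```text
[473.65876969 -33.06220027 205.32493962] [9.92002402e-01 1.26218826e-01 1.90365609e-05 2.03751937e-04] 1.35 [-1.88898743e-01 -8.14797638e-02  1.54016198e+00 -3.77949526e-04
  1.68274780e+00  1.12874255e+00]
1.599847308047071
```

View pics/w1.png

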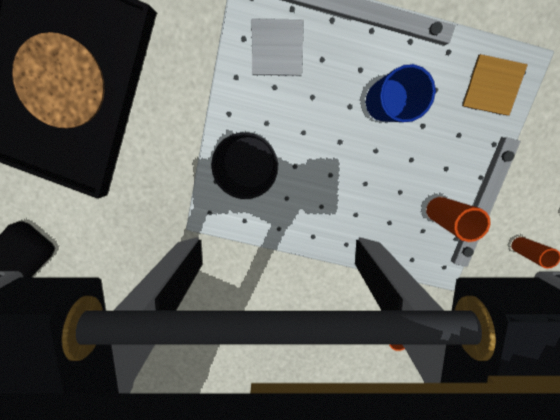

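The wrist view shows everything: large rim (245,165), blue rim (406,93), orange rim (472,223), cork (58,80). I'll fit rim circles of known radius on the rim planes.

```bash
cat >> h.py <<'E'
from scipy.optimize import least_squares
def rim(c,mask,seed,z,r):
    n,l,st,ce=cv2.connectedComponentsWithStats(mask.astype(np.uint8))
    k=l[seed[1],seed[0]]
    if k==0: raise SystemExit(f"seed {seed} not in mask")
    ct=max(cv2.findContours((l==k).astype(np.uint8),0,1)[0],key=cv2.contourArea)[:,0]
    P=np.array([cast(c,p,z)[:2] for p in cv2.convexHull(ct)[:,0]]);ctr=P.mean(0);d=ctr-c[2][:2];d/=np.linalg.norm(d)
    Q=P[(P-ctr)@d>0]
    f=least_squares(lambda x:np.hypot(*(Q-x).T)-r,ctr,loss="soft_l1")
    return f.x.round(1),np.abs(f.fun).mean().round(2),len(Q)
def masks(im):
    H,S,V=cv2.split(cv2.cvtColor(im,cv2.COLOR_RGB2HSV))
    return dict(o=((H<9)|(H>174))&(S>150)&(V>40),b=(H>105)&(H<130)&(S>140)&(V>40),d=V<62,c=(H>5)&(H<22)&(S>70)&(V>80))
E
python3 - <<'E'
from h import *
s=robot.get_state();im=camera("wrist");cv2.imwrite("pics/w2.png",im[:,:,::-1]);c=cam("wrist",s);m=masks(im)
print(s["tool_pos"],np.linalg.norm(s["qvel"]))
K,Rw,o=c
pr=lambda p:(lambda q:(q[:2]/q[2]).astype(int))(K@Rw.T@(np.array(p)-o))
for k,p,z,r in(("d",(502,10,65),70,34),("b",(608,-122,70),76,26),("o",(505,-215,78),82,18.5),("c",(534,236,9),9,50)):
    q=pr(p);print(k,q,end=" ")
    for b in blobs(m[k],800):print(b,end=" ")
    # nearest big blob
    ce=min((b for b in blobs(m[k],300)),key=lambda b:np.hypot(*(b[0]-q)))
    l=ce[0].astype(int)
    print(rim(c,m[k],l,z,r),cast(c,ce[0],z).round(0))
E
```

```text
[476.68322214 -26.47712035 204.71280206] 0.24463647153636536
d [250 170] (array([75.6, 87.8]), [0, 0, 165, 201, 19382]) (array([421.3,  97.9]), [399, 75, 40, 50, 1237]) (array([250.7, 170.4]), [218, 138, 67, 66, 3452]) (array([263.7, 346.6]), [0, 223, 560, 197, 55340]) (array([502.8,   9.2]), np.float64(0.45), 14) [503.   9.  70.]
b [411  99] (array([408.6, 101.2]), [373, 72, 70, 57, 3014]) (array([ 606.3, -122.4]), np.float64(0.45), 17) [ 605. -118.   76.]
o [463 226] Traceback (most recent call last):
  File "<stdin>", line 10, in <module>
ValueError: min() iterable argument is empty
```

Emit:
apply_moves --commands '[0.85,-0.7,0.5,0,0,0,-1,0.85,-0.7,1,0,0,0,-1,0.85,-0.7,1.5,0,0,0,-1,0.85,-0.7,1.5,0,0,0,-1,0.85,-0.7,1.5,0,0,0,-1]'

```text
time_s: 1.95
tool_pos: [498.5, -0.1, 145.4]
ee_rot: [0.992, 0.126, -0.001, 0.0]
wrist_force: [0.4, -0.1, -0.4]
width: 1.0
grasp_force: 0.0
```

```bash
python3 - <<'E'
from h import *
im=cv2.imread("pics/w2.png")[:,:,::-1].copy();h=cv2.cvtColor(im,cv2.COLOR_RGB2HSV)
print(h[215:240:5,455:475:5].tolist())
s=robot.get_state();print(s["tool_pos"],s["ee_rot"],np.linalg.norm(s["qvel"]))
im=camera("wrist");c=cam("wrist",s);m=masks(im);cv2.imwrite("pics/w3.png",im[:,:,::-1])
K,Rw,o=c;q=K@Rw.T@(np.array((503,9,65))-o);print(q[:2]/q[2],robot.get_state()["tool_pos"])
print([b for b in blobs(m["d"],500)])
E
```

```text
[[[8, 235, 75], [9, 223, 79], [9, 227, 81], [9, 239, 80]], [[9, 241, 75], [9, 242, 76], [8, 226, 88], [9, 220, 162]], [[9, 231, 73], [9, 228, 76], [9, 222, 178], [9, 232, 77]], [[9, 227, 73], [9, 235, 102], [9, 236, 82], [9, 220, 81]], [[9, 227, 73], [9, 225, 134], [9, 230, 83], [9, 233, 82]]]
[ 4.98538880e+02 -1.16274076e-01  1.45404918e+02] [ 9.92072256e-01  1.25667732e-01 -5.08391693e-04  2.87550237e-05] 0.038254488590489244
[268.52682602 209.93041482] [ 4.99219892e+02 -1.68910529e-01  1.46405989e+02]
[(array([ 78.1, 106.9]), [0, 0, 163, 241, 21794]), (array([472.4, 126.9]), [446, 98, 52, 59, 2180]), (array([424.9, 128.3]), [407, 100, 44, 57, 1238]), (array([268.2, 209.3]), [229, 169, 79, 80, 4922]), (array([273. , 350.4]), [0, 239, 560, 181, 52311])]
```

Emit:
apply_moves --commands '[0.15,-0.22,0.3,0,0,0,-1,0.15,-0.22,0.8,0,0,0,-1,0.15,-0.22,1.3,0,0,0,-1,0.15,-0.22,1.8,0,0,0,-1,0.15,-0.22,2.3,0,0,0,-1,0.15,-0.22,2.6,0,0,0,-1,0.15,-0.22,2.65,0,0,0,-1,0.15,-0.22,2.65,0,0,0,-1]'

```text
time_s: 2.8
tool_pos: [502.9, 10.6, 39.7]
ee_rot: [0.992, 0.126, 0.0, 0.0]
wrist_force: [0.5, 0.0, 0.1]
width: 1.0
grasp_force: 0.0
```

Emit:
apply_moves --commands '[0,0,0,0,0,0,0,0,0,0,0,0,0,0.4,0,0,0,0,0,0,0.4,0,0,0,0,0,0,0.6,0,0,0,0,0,0,0.6,0,0,0,0,0,0,0.6]' --grip_force 25

```text
time_s: 3.4
tool_pos: [503.1, 10.4, 40.2]
ee_rot: [0.992, 0.126, 0.001, 0.0]
wrist_force: [-0.3, -0.2, 3.5]
width: 0.718
grasp_force: 25.0
```

Emit:
apply_moves --commands '[0,0,-0.25,0,0,0,0.6,0,0,-0.75,0,0,0,0.6,0,0,-1.3,0,0,0,0.6,0,0,-1.7,0,0,0,0.6,0,0,-1.7,0,0,0,0.6]'

```text
time_s: 3.9
tool_pos: [504.3, 10.4, 110.3]
ee_rot: [0.992, 0.126, 0.003, 0.001]
wrist_force: [0.3, 0.1, -0.4]
width: 0.723
grasp_force: 25.0
```

Emit:
apply_moves --commands '[0.1,-0.3,0,0,0,0,0.6,0.35,-0.85,0,0,0,0,0.6,0.6,-1.5,0,0,0,0,0.6,0.9,-2.2,0,0,0,0,0.6,1.2,-2.9,0,0,0,0,0.6,1.5,-3.6,0,0,0,0,0.6,1.75,-4.25,0,0,0,0,0.6,1.95,-4.75,0,0,0,0,0.6,2.1,-5.1,0,0,0,0,0.6,2.16,-5.27,0,0,0,0,0.6,2.16,-5.27,0,0,0,0,0.6,2.16,-5.27,0,0,0,0,0.6]'

```text
time_s: 5.1
tool_pos: [533.3, 235.6, 107.0]
ee_rot: [0.992, 0.126, -0.0, 0.0]
wrist_force: [0.4, 0.1, -1.1]
width: 0.719
grasp_force: 25.0
```

```bash
python3 - <<'E'
from h import *
s=robot.get_state();im=camera("wrist");cv2.imwrite("pics/w4.png",im[:,:,::-1]);c=cam("wrist",s);m=masks(im)
print(s["tool_pos"],s["ee_rot"],s["width"],s["grasp_force"])
for b in blobs(m["c"],500):print(b,cast(c,b[0],9).round(1))
E
```

```text
[533.30257534 235.5645757  107.02645817] [ 9.92051323e-01  1.25832424e-01 -4.41824123e-04  4.23240621e-04] 0.7194199764029924 24.999695492733736
(array([273.2, 187.5]), [221, 155, 109, 79, 4552]) [554.6 245.    9. ]
(array([131.5, 328.6]), [121, 297, 29, 63, 839]) [378.1 348.7   9. ]
(array([425.2, 328.5]), [407, 297, 30, 63, 850]) [452.5  59.9   9. ]
(array([387.3, 386. ]), [188, 376, 362, 17, 3850]) [376.3  73.7   9. ]
```

View pics/w4.png

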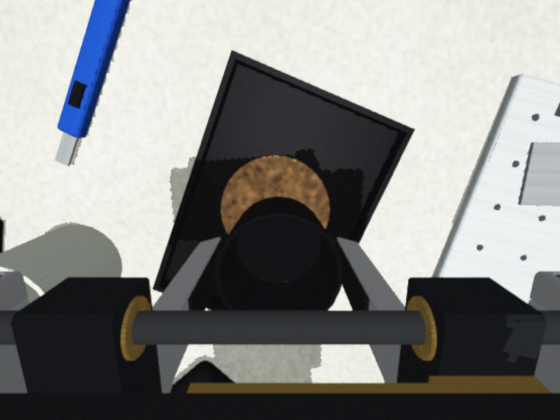

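The cork (275,205) and the cup held over it (280,250) look right. I'm lowering gently.

Emit:
apply_moves --commands '[0,0,0.3,0,0,0,0.6,0,0,0.7,0,0,0,0.6,0,0,1.1,0,0,0,0.6,0,0,1.4,0,0,0,0.6,0,0,1.55,0,0,0,0.6,0,0,1.65,0,0,0,0.6,0,0,1.7,0,0,0,0.6,0,0,1.7,0,0,0,0.6,0,0,1.7,0,0,0,0.6]'

```text
time_s: 6.05
tool_pos: [534.0, 236.4, 40.1]
ee_rot: [0.992, 0.126, 0.001, -0.0]
wrist_force: [-0.4, -0.4, -1.2]
width: 0.722
grasp_force: 25.0
```

Emit:
apply_moves --commands '[0,0,0.03,0,0,0,0.6,0,0,0.05,0,0,0,0.6,0,0,0.07,0,0,0,0.6,0,0,0.07,0,0,0,0.6]'

```text
time_s: 6.45
tool_pos: [533.7, 236.3, 37.3]
ee_rot: [0.992, 0.126, 0.0, -0.0]
wrist_force: [-1.2, -1.0, 1.0]
width: 0.718
grasp_force: 25.0
```

Emit:
apply_moves --commands '[0,0,0.02,0,0,0,0.5,0,0,0.02,0,0,0,0,0,0,0.02,0,0,0,-0.6,0,0,0.02,0,0,0,-1,0,0,0.02,0,0,0,-1,0,0,0.02,0,0,0,-1,0,0,-0.6,0,0,0,-1,0,0,-1.6,0,0,0,-1,0,0,-2.6,0,0,0,-1,0,0,-3.6,0,0,0,-1,0,0,-4.1,0,0,0,-1,0,0,-4.1,0,0,0,-1]'

```text
time_s: 7.65
tool_pos: [535.6, 236.9, 205.2]
ee_rot: [0.992, 0.126, 0.004, -0.001]
wrist_force: [0.3, -0.4, -0.9]
width: 1.001
grasp_force: 0.0
```

```bash
sed -i 's/H<9)/H<13)/' h.py; python3 - <<'E'
from h import *
s=robot.get_state();im=camera("wrist");cv2.imwrite("pics/w5.png",im[:,:,::-1]);c=cam("wrist",s)
print(s["tool_pos"],np.linalg.norm(s["qvel"]))
for n in("scene","side"): cv2.imwrite(f"pics/{n}5.png",camera(n)[:,:,::-1])
sc=cv2.imread("pics/w5.png")[100:300,150:420];b=cv2.imread("pics/side5.png")[120:270,200:400]
cv2.imwrite("pics/crop5.png",np.hstack([cv2.resize(sc,(405,300)),cv2.resize(b,(395,300))]))
E
```

```text
[535.56006878 236.9115957  205.23406022] 0.0988731718342002
```

View pics/crop5.png

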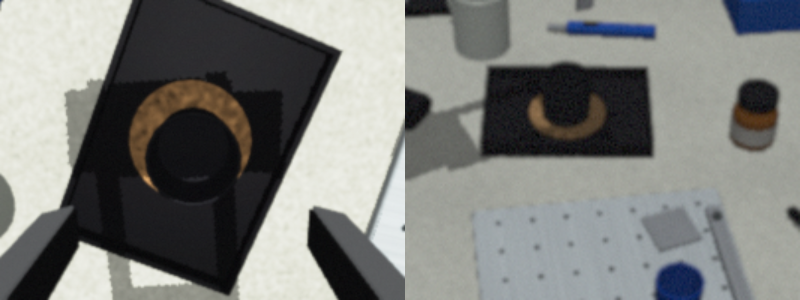

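The large cup stands upright and centred on the cork, in the wrist crop at (193,155) and in the side crop at (567,95). Next is the blue cup.

Emit:
apply_moves --commands '[-0.52,9.12,0,0,0,0,-1,-0.52,9.12,0,0,0,0,-1,-0.52,9.12,0,0,0,0,-1,-0.52,9.12,0,0,0,0,-1,-0.52,9.12,0,0,0,0,-1,-0.52,9.12,0,0,0,0,-1,-0.52,9.12,0,0,0,0,-1,-0.52,9.12,0,0,0,0,-1,-0.52,9.12,0,0,0,0,-1,-0.52,9.12,0.7,0,0,0,-1,-0.52,9.12,1,0,0,0,-1,-0.52,9.12,1,0,0,0,-1]'

```text
time_s: 9.0
tool_pos: [602.6, -119.7, 156.9]
ee_rot: [0.992, 0.127, -0.003, -0.002]
wrist_force: [-0.2, 0.6, -0.8]
width: 0.998
grasp_force: 0.0
```

```bash
cat > look.py <<'E'
from h import *
import sys
k,x,y,z,r=sys.argv[1],*map(float,sys.argv[2:6])
s=robot.get_state();im=camera("wrist");cv2.imwrite(f"pics/look_{k}.png",im[:,:,::-1]);c=cam("wrist",s);m=masks(im)
K,Rw,o=c;q=K@Rw.T@(np.array((x,y,z-4))-o);q=q[:2]/q[2]
b=min(blobs(m[k],400),key=lambda b:np.hypot(*(b[0]-q)))
print("tool",s["tool_pos"].round(1),"qv",np.linalg.norm(s["qvel"]).round(3),"expect px",q.round(0),b)
m2=m[k].astype(np.uint8);sd=np.argwhere(m2>0);sd=sd[np.argmin(np.hypot(*(sd-b[0][::-1]).T))][::-1]
e=rim(c,m2,sd,z,r);print("rim",e)
d=np.append(e[0],0)-s["tool_pos"];print("shift units xy",(R.from_quat(s["ee_rot"]).as_matrix().T@np.array([d[0],d[1],0])/40).round(2))
E
python3 look.py b 606 -122 76 26
```

```text
tool [ 602.6 -119.7  156.9] qv 0.063 expect px [281. 212.] (array([283.8, 209.4]), [255, 177, 59, 64, 2795])
rim (array([ 608.7, -123.4]), np.float64(0.42), 16)
shift units xy [ 0.12  0.13 -0.  ]
```

Emit:
apply_moves --commands '[0.1,0.11,0.4,0,0,0,-1,0.1,0.11,1,0,0,0,-1,0.1,0.11,1.5,0,0,0,-1,0.1,0.11,1.9,0,0,0,-1,0.1,0.11,2.1,0,0,0,-1,0.1,0.11,2.1,0,0,0,-1,0.1,0.11,2.1,0,0,0,-1]'

```text
time_s: 9.75
tool_pos: [610.3, -125.5, 77.5]
ee_rot: [0.992, 0.126, 0.001, 0.0]
wrist_force: [0.8, 0.0, -0.0]
width: 1.002
grasp_force: 0.0
```

Emit:
apply_moves --commands '[-0.04,-0.06,0.2,0,0,0,-1,-0.04,-0.06,0.33,0,0,0,-1,-0.04,-0.06,0.33,0,0,0,-1,-0.04,-0.06,0.33,0,0,0,-1]'

```text
time_s: 10.15
tool_pos: [607.3, -123.5, 63.3]
ee_rot: [0.992, 0.126, -0.0, 0.0]
wrist_force: [-0.7, -0.2, -0.9]
width: 1.001
grasp_force: 0.0
```

Emit:
apply_moves --commands '[0,0,0,0,0,0,0,0,0,0,0,0,0,0.4,0,0,0,0,0,0,0.7,0,0,0,0,0,0,0.9,0,0,0,0,0,0,0.9,0,0,0,0,0,0,0.9,0,0,0,0,0,0,0.9]' --grip_force 25

```text
time_s: 10.85
tool_pos: [607.4, -123.5, 63.5]
ee_rot: [0.992, 0.126, -0.0, -0.0]
wrist_force: [0.6, -0.1, 0.1]
width: 0.541
grasp_force: 25.0
```

Emit:
apply_moves --commands '[0,0,-0.2,0,0,0,0.9,0,0,-0.6,0,0,0,0.9,0,0,-1.1,0,0,0,0.9,0,0,-1.6,0,0,0,0.9,0,0,-2.0,0,0,0,0.9,0,0,-2.2,0,0,0,0.9,0,0,-2.2,0,0,0,0.9,0,0,-2.2,0,0,0,0.9]'

```text
time_s: 11.65
tool_pos: [607.1, -123.4, 150.8]
ee_rot: [0.992, 0.126, -0.001, -0.0]
wrist_force: [-0.1, -0.1, -1.3]
width: 0.546
grasp_force: 25.0
```

Emit:
apply_moves --commands '[0.02,-0.3,0,0,0,0,0.9,0.05,-0.9,0,0,0,0,0.9,0.09,-1.7,0,0,0,0,0.9,0.13,-2.5,0,0,0,0,0.9,0.17,-3.3,0,0,0,0,0.9,0.21,-4.1,0,0,0,0,0.9,0.25,-4.9,0,0,0,0,0.9,0.29,-5.7,0,0,0,0,0.9,0.33,-6.5,0,0,0,0,0.9,0.37,-7.1,0,0,0,0,0.9,0.39,-7.5,0,0,0,0,0.9,0.4,-7.7,0,0,0,0,0.9]'

```text
time_s: 12.85
tool_pos: [544.8, 180.2, 150.6]
ee_rot: [0.992, 0.127, -0.001, 0.0]
wrist_force: [0.4, -0.2, -1.3]
width: 0.543
grasp_force: 25.0
```

Emit:
apply_moves --commands '[0.01,-0.3,0,0,0,0,0.9,0.03,-0.7,0,0,0,0,0.9,0.06,-1.1,0,0,0,0,0.9,0.07,-1.4,0,0,0,0,0.9,0.07,-1.47,0,0,0,0,0.9,0.07,-1.47,0,0,0,0,0.9,0.07,-1.47,0,0,0,0,0.9]'

```text
time_s: 13.55
tool_pos: [534.0, 236.0, 151.4]
ee_rot: [0.992, 0.126, 0.0, 0.0]
wrist_force: [0.6, 0.1, -1.4]
width: 0.542
grasp_force: 25.0
```

```bash
python3 - <<'E'
from h import *
s=robot.get_state();print(s["tool_pos"],s["ee_rot"],s["width"],np.linalg.norm(s["qvel"]))
im=camera("wrist");cv2.imwrite("pics/w6.png",im[:,:,::-1])
b=camera("side");cv2.imwrite("pics/s6.png",b[:,:,::-1])
a=camera("scene");cv2.imwrite("pics/sc6.png",a[:,:,::-1])
cv2.imwrite("pics/crop6.png",np.hstack([cv2.resize(im[120:320,150:420],(405,300)),cv2.resize(b[110:210,220:350],(390,300))])[:,:,::-1])
E
```

```text
[534.01104914 236.00282475 151.43611003] [9.92039758e-01 1.25924735e-01 1.36890644e-05 2.81687903e-04] 0.5419063875143411 0.009599765855365261
```

View pics/crop6.png

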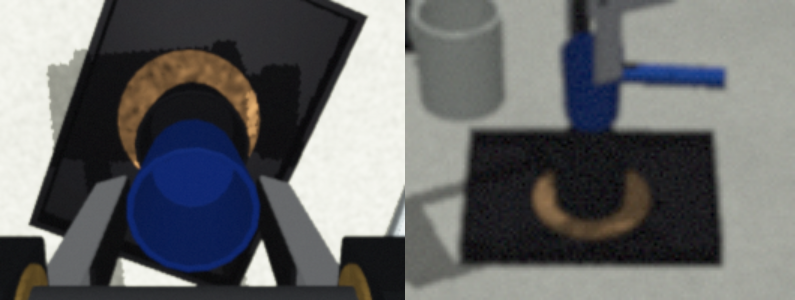

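The blue cup (193,210) hangs centred over the large cup (193,125). I'm lowering it in.

Emit:
apply_moves --commands '[0,0,0.3,0,0,0,0.9,0,0,0.7,0,0,0,0.9,0,0,1,0,0,0,0.9,0,0,1.2,0,0,0,0.9,0,0,1.4,0,0,0,0.9,0,0,1.6,0,0,0,0.9,0,0,1.75,0,0,0,0.9,0,0,1.85,0,0,0,0.9,0,0,1.92,0,0,0,0.9,0,0,1.92,0,0,0,0.9,0,0,1.92,0,0,0,0.9]'

```text
time_s: 14.8
tool_pos: [534.1, 236.4, 75.0]
ee_rot: [0.992, 0.126, 0.0, 0.0]
wrist_force: [0.1, -0.0, -1.7]
width: 0.541
grasp_force: 25.0
```

Emit:
apply_moves --commands '[0,0,0.04,0,0,0,0.9,0,0,0.08,0,0,0,0.9,0,0,0.08,0,0,0,0.9,0,0,0.08,0,0,0,0.9]'

```text
time_s: 15.2
tool_pos: [533.9, 236.3, 71.4]
ee_rot: [0.992, 0.126, -0.0, 0.0]
wrist_force: [-0.6, -0.1, -1.5]
width: 0.546
grasp_force: 25.0
```

Emit:
apply_moves --commands '[0,0,0.02,0,0,0,0.9,0,0,0.03,0,0,0,0.9,0,0,0.03,0,0,0,0.9]'

```text
time_s: 15.5
tool_pos: [534.0, 236.4, 70.5]
ee_rot: [0.992, 0.126, 0.0, -0.0]
wrist_force: [0.3, -0.0, -0.4]
width: 0.542
grasp_force: 25.0
```

Emit:
apply_moves --commands '[0,0,0.02,0,0,0,0.9,0,0,0.02,0,0,0,0.9,0,0,0.02,0,0,0,0.9]'

```text
time_s: 15.8
tool_pos: [534.2, 236.5, 70.5]
ee_rot: [0.992, 0.126, 0.001, -0.0]
wrist_force: [-1.9, -0.9, 5.2]
width: 0.542
grasp_force: 25.0
```

Contact (+5 N). I'm releasing and rising.

Emit:
apply_moves --commands '[0,0,0,0,0,0,0.5,0,0,0,0,0,0,0,0,0,0,0,0,0,-0.5,0,0,0,0,0,0,-1,0,0,0,0,0,0,-1,0,0,0,0,0,0,-1,0,0,-0.5,0,0,0,-1,0,0,-1.4,0,0,0,-1,0,0,-2.4,0,0,0,-1,0,0,-3.2,0,0,0,-1,0,0,-3.4,0,0,0,-1,0,0,-3.4,0,0,0,-1]'

```text
time_s: 17.0
tool_pos: [534.6, 236.6, 206.6]
ee_rot: [0.992, 0.126, 0.001, -0.0]
wrist_force: [0.5, -0.9, -0.6]
width: 1.001
grasp_force: 0.0
```

```bash
python3 look.py b 534 236 83 26; python3 - <<'E'
from h import *
im=cv2.imread("pics/look_b.png");b=camera("side")[:,:,::-1]
cv2.imwrite("pics/crop7.png",np.hstack([cv2.resize(im[100:300,150:420],(405,300)),cv2.resize(b[110:210,220:350],(390,300))]))
E
```

```text
tool [534.6 236.6 206.6] qv 0.076 expect px [278. 206.] (array([278. , 204.7]), [252, 176, 53, 57, 2240])
rim (array([533.8, 235.9]), np.float64(0.11), 16)
shift units xy [-0.02  0.01 -0.  ]
```

View pics/crop7.png

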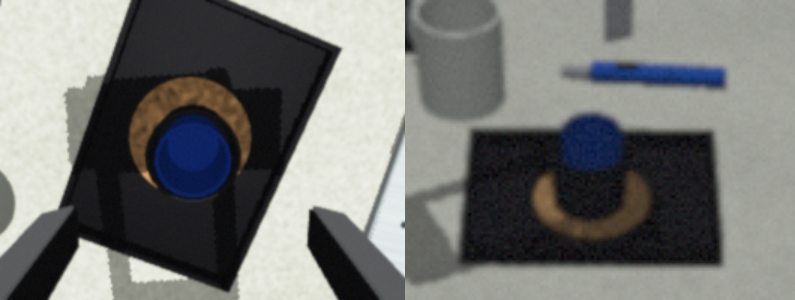

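The blue cup sits nested, centred at (193,155) in the crop, measured at (533.8, 235.9). Now the orange cup.

Emit:
apply_moves --commands '[-3.47,10.8,0,0,0,0,-1,-3.47,10.8,0,0,0,0,-1,-3.47,10.8,0,0,0,0,-1,-3.47,10.8,0,0,0,0,-1,-3.47,10.8,0,0,0,0,-1,-3.47,10.8,0,0,0,0,-1,-3.47,10.8,0,0,0,0,-1,-3.47,10.8,0,0,0,0,-1,-3.47,10.8,0,0,0,0,-1,-3.47,10.8,0,0,0,0,-1,-3.47,10.8,0,0,0,0,-1,-3.47,10.8,0,0,0,0,-1]'

```text
time_s: 18.3
tool_pos: [507.2, -215.2, 203.8]
ee_rot: [0.992, 0.127, -0.001, -0.001]
wrist_force: [0.9, -0.4, 0.3]
width: 1.0
grasp_force: 0.0
```

Emit:
apply_moves --commands '[0,0,0.5,0,0,0,-1,0,0,1,0,0,0,-1,0,0,1,0,0,0,-1,0,0,1,0,0,0,-1]'

```text
time_s: 18.7
tool_pos: [507.6, -215.0, 165.3]
ee_rot: [0.992, 0.127, -0.0, -0.0]
wrist_force: [-0.1, 0.2, 0.5]
width: 0.997
grasp_force: 0.0
```

```bash
python3 look.py o 508 -216 82 18.5
```

```text
tool [ 507.6 -215.   165.3] qv 0.04 expect px [279. 215.] (array([291.1, 218.9]), [272, 193, 41, 50, 1522])
rim (array([ 505.6, -228.2]), np.float64(0.43), 15)
shift units xy [-0.13  0.31 -0.  ]
```

Emit:
apply_moves --commands '[-0.13,0.31,0,0,0,0,-1,-0.13,0.31,0.5,0,0,0,-1,-0.13,0.31,1,0,0,0,-1,-0.13,0.31,1.4,0,0,0,-1,-0.13,0.31,1.4,0,0,0,-1,-0.13,0.31,1.4,0,0,0,-1]'

```text
time_s: 19.35
tool_pos: [506.0, -230.7, 110.4]
ee_rot: [0.992, 0.126, 0.0, 0.0]
wrist_force: [-0.6, -0.2, -0.4]
width: 1.0
grasp_force: 0.0
```

```bash
python3 look.py o 506 -228 82 18.5
```

```text
tool [ 506.  -230.7  110.4] qv 0.024 expect px [274. 234.] (array([274.3, 232. ]), [249, 199, 51, 64, 2409])
rim (array([ 505.4, -228.4]), np.float64(0.3), 16)
shift units xy [ 0.   -0.06 -0.  ]
```

Emit:
apply_moves --commands '[0,-0.06,0.4,0,0,0,-1,0,-0.06,0.8,0,0,0,-1,0,-0.06,1.0,0,0,0,-1,0,-0.06,1.02,0,0,0,-1,0,-0.06,1.02,0,0,0,-1]'

```text
time_s: 19.9
tool_pos: [505.6, -228.0, 69.6]
ee_rot: [0.992, 0.126, 0.001, 0.0]
wrist_force: [0.9, 0.4, -0.0]
width: 1.001
grasp_force: 0.0
```

Emit:
apply_moves --commands '[0,0,0,0,0,0,0.2,0,0,0,0,0,0,0.6,0,0,0,0,0,0,0.9,0,0,0,0,0,0,1,0,0,0,0,0,0,1,0,0,0,0,0,0,1,0,0,0,0,0,0,1,0,0,0,0,0,0,1]' --grip_force 22

```text
time_s: 20.7
tool_pos: [505.0, -227.7, 68.7]
ee_rot: [0.992, 0.126, -0.0, 0.0]
wrist_force: [-0.3, -1.1, -0.4]
width: 0.385
grasp_force: 22.0
```

Emit:
apply_moves --commands '[0,0,-0.2,0,0,0,1,0,0,-0.6,0,0,0,1,0,0,-1.1,0,0,0,1,0,0,-1.7,0,0,0,1,0,0,-2.2,0,0,0,1,0,0,-2.6,0,0,0,1,0,0,-2.75,0,0,0,1,0,0,-2.75,0,0,0,1,0,0,-2.75,0,0,0,1]'

```text
time_s: 21.6
tool_pos: [504.6, -227.4, 177.8]
ee_rot: [0.992, 0.126, -0.001, -0.0]
wrist_force: [0.5, -0.3, -1.8]
width: 0.381
grasp_force: 22.0
```

Emit:
apply_moves --commands '[0.1,-0.3,0,0,0,0,1,0.29,-0.9,0,0,0,0,1,0.55,-1.7,0,0,0,0,1,0.82,-2.5,0,0,0,0,1,1.08,-3.3,0,0,0,0,1,1.34,-4.1,0,0,0,0,1,1.6,-4.9,0,0,0,0,1,1.86,-5.7,0,0,0,0,1,2.12,-6.5,0,0,0,0,1,2.38,-7.3,0,0,0,0,1,2.58,-7.9,0,0,0,0,1,2.67,-8.2,0,0,0,0,1]'

```text
time_s: 22.8
tool_pos: [525.3, 119.4, 177.5]
ee_rot: [0.992, 0.128, -0.001, -0.0]
wrist_force: [-0.6, -0.4, -0.6]
width: 0.38
grasp_force: 22.0
```

Emit:
apply_moves --commands '[0.1,-0.3,0,0,0,0,1,0.29,-0.9,0,0,0,0,1,0.5,-1.6,0,0,0,0,1,0.7,-2.2,0,0,0,0,1,0.85,-2.6,0,0,0,0,1,0.93,-2.84,0,0,0,0,1,0.93,-2.84,0,0,0,0,1,0.93,-2.84,0,0,0,0,1,0.93,-2.84,0,0,0,0,1]'

```text
time_s: 23.7
tool_pos: [534.1, 234.9, 178.7]
ee_rot: [0.992, 0.125, -0.0, 0.0]
wrist_force: [0.1, 0.8, -0.5]
width: 0.38
grasp_force: 22.0
```

```bash
python3 - <<'E'
from h import *
s=robot.get_state();print(s["tool_pos"],s["ee_rot"],s["width"],np.linalg.norm(s["qvel"]))
im=camera("wrist");b=camera("side")
cv2.imwrite("pics/crop8.png",np.hstack([cv2.resize(im[120:320,150:420],(405,300)),cv2.resize(b[90:190,220:350],(390,300))])[:,:,::-1])
E
```

```text
[534.13562452 234.91005843 178.68870307] [ 9.92103550e-01  1.25421074e-01 -3.66452606e-05  3.15411446e-04] 0.37972125506290494 0.004684591977742124
```

View pics/crop8.png

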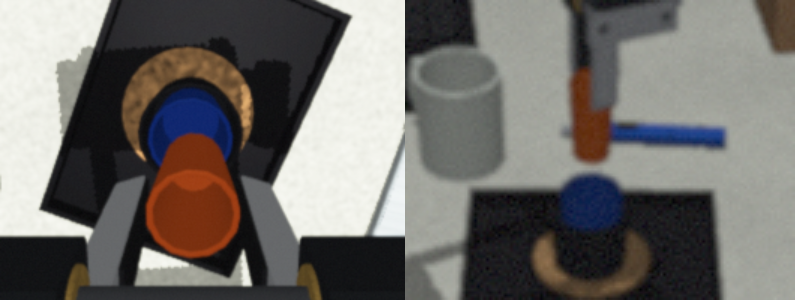

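The orange cup (193,210) is over the blue cup (191,130). I'm shifting it 1 mm and lowering.

Emit:
apply_moves --commands '[0,-0.03,0.3,0,0,0,1,0,-0.03,0.7,0,0,0,1,0,-0.03,1.1,0,0,0,1,0,-0.03,1.4,0,0,0,1,0,-0.03,1.6,0,0,0,1,0,-0.03,1.8,0,0,0,1,0,-0.03,2,0,0,0,1,0,-0.03,2.1,0,0,0,1,0,-0.03,2.18,0,0,0,1,0,-0.03,2.22,0,0,0,1,0,-0.03,2.22,0,0,0,1,0,-0.03,2.22,0,0,0,1]'

```text
time_s: 25.0
tool_pos: [534.0, 237.2, 90.3]
ee_rot: [0.992, 0.126, 0.0, -0.0]
wrist_force: [0.6, 0.2, -0.6]
width: 0.381
grasp_force: 22.0
```

Emit:
apply_moves --commands '[0,0,0.03,0,0,0,1,0,0,0.05,0,0,0,1,0,0,0.05,0,0,0,1,0,0,0.05,0,0,0,1]'

```text
time_s: 25.4
tool_pos: [533.7, 237.1, 87.8]
ee_rot: [0.992, 0.126, -0.0, 0.0]
wrist_force: [-0.1, 0.6, -1.9]
width: 0.383
grasp_force: 22.0
```

Emit:
apply_moves --commands '[0,0,0.02,0,0,0,1,0,0,0.03,0,0,0,1,0,0,0.03,0,0,0,1]'

```text
time_s: 25.7
tool_pos: [533.6, 237.1, 86.5]
ee_rot: [0.992, 0.126, -0.0, 0.0]
wrist_force: [-0.8, -0.5, -0.7]
width: 0.383
grasp_force: 22.0
```

Emit:
apply_moves --commands '[0,0,0.02,0,0,0,1,0,0,0.02,0,0,0,1,0,0,0.02,0,0,0,1]'

```text
time_s: 26.0
tool_pos: [533.7, 237.1, 85.8]
ee_rot: [0.992, 0.126, -0.0, 0.0]
wrist_force: [0.0, 0.5, -0.5]
width: 0.38
grasp_force: 22.0
```

Emit:
apply_moves --commands '[0,0,0.015,0,0,0,1,0,0,0.015,0,0,0,1,0,0,0.015,0,0,0,1]'

```text
time_s: 26.3
tool_pos: [533.9, 237.1, 85.6]
ee_rot: [0.992, 0.126, 0.0, 0.0]
wrist_force: [-0.4, 0.1, 1.1]
width: 0.382
grasp_force: 22.0
```

Contact again. I'm releasing and rising.

Emit:
apply_moves --commands '[0,0,0,0,0,0,0.7,0,0,0,0,0,0,0.3,0,0,0,0,0,0,-0.3,0,0,0,0,0,0,-0.8,0,0,0,0,0,0,-1,0,0,0,0,0,0,-1,0,0,-0.5,0,0,0,-1,0,0,-1.4,0,0,0,-1,0,0,-2.4,0,0,0,-1,0,0,-3,0,0,0,-1,0,0,-3,0,0,0,-1,0,0,-3,0,0,0,-1]'

```text
time_s: 27.5
tool_pos: [533.6, 237.1, 204.7]
ee_rot: [0.992, 0.126, -0.0, 0.0]
wrist_force: [0.7, -0.1, -0.6]
width: 1.003
grasp_force: 0.0
```

```bash
python3 look.py o 534 236 99 18.5; python3 - <<'E'
from h import *
im=cv2.imread("pics/look_o.png");b=camera("side")[:,:,::-1]
cv2.imwrite("pics/crop9.png",np.hstack([cv2.resize(im[100:300,150:420],(405,300)),cv2.resize(b[110:210,220:350],(390,300))]))
E
```

```text
tool [533.6 237.1 204.7] qv 0.056 expect px [279. 209.] (array([278.6, 207.7]), [260, 185, 38, 45, 1289])
rim (array([534.1, 236.2]), np.float64(0.24), 13)
shift units xy [0.01 0.02 0.  ]
```

View pics/crop9.png

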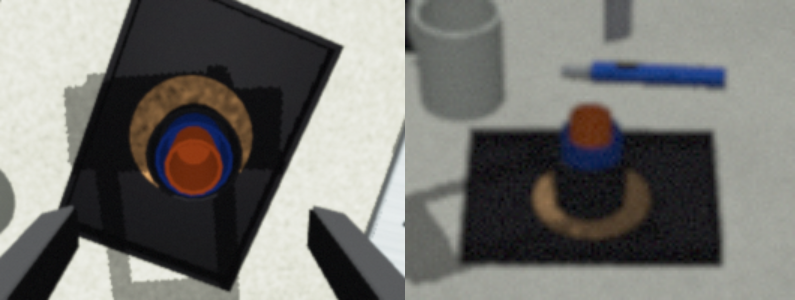

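The three cups are nested upright and centred: orange (193,165) in blue, blue in grey, on the cork. The gripper is clear, so I'm handing in.

```bash
python3 -c "
from rig import robot
print(robot.sign_off())"
```

```text
the job is handed in; nothing more can be done
None
```

I put the large cup upright on the cork pad, nested the blue cup in it and the orange cup in the blue one, and handed the job in at about 28 s; the final pictures show all three upright and centred, but sign-off returned no verdict.

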